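# Dry run of a carved rosette block along the router fence with the push stick

## Robot

A 6-joint arm with a two-finger parallel gripper is mounted at the origin on the work surface. World frame = base frame: x ahead of the robot, y to its left, z up, the work surface at z = 0. Lengths are in m, angles in degrees, forces in N, time in s.
With the tool pointing down it reaches from about 0.425 to 0.95 m from the base axis. Payload 3.5 kg.
Tool frame: the origin (TCP) lies on the centre line of the jaws, within the pads' length; the fingertips stand 25 mm ahead of it and the grasp point (between the pads) lies 6 mm ahead of it; z points along the fingers, y is the line along which they close (so a half turn about z gives the same grasp; the last joint's range is limited). The gripper opens to 85 mm and grips with 20 to 120 N. Pads are 22 mm wide; open, the fingers measure 114 mm over their backs; the gripper's body (76 mm by 85 mm) begins 54 mm behind the grasp point. The pads swing forward as they close: fully open they stand 13 mm farther back than shut.
Start: joints at [66.349, 16.404, 90.338, -0, 73.258, -8.594], TCP at [0.175, 0.652, 0.256] pointing down, gripper open.
Joint ranges: [-158.93, 158.93], [-51.34, 127.21], [12.03, 142.37], [-87.48, 267.48], [13.55, 161.25], [-162.69, 162.69]. Speed limits (degrees/s): [159.86, 159.86, 180, 180, 180, 180].

## Interface

Orientations are given as a 3x3 rotation matrix whose columns are the frame's x, y, z axes.
In Python, from station import manip, optics gives the robot as it stands.
- The arm moves only by the tool step_arm, never from a script. Its argument "motion" is a list of rows, each an object with "translation": the shift along the tool's x, y, z in mm, a list of three; "spin": the turn about the tool's z in degrees; "gripper": the finger opening in mm, from 0 to 85.4. In form: [{"translation": [x, y, z], "spin": spin, "gripper": gripper}, ...]. A call has 1 to 5 rows; each row is the pose to reach, as a shift and turn from the pose commanded when the call began, along the tool's axes at that moment; what a row does not reach only later rows make up. A row lasts 1/12 s, in which the tool goes at most 41.7 mm and 7.16 degrees, less where a joint would pass 70% of its speed; a pose out of reach is approached as far as the arm can. A call with a gripper value outside its range is refused whole. The fingers move at their own pace and stop on an object; "newtons" is the grip in N (left out, the last holds). Time passes only in rows, so rows that repeat a pose let the fingers close. It gives the time, the measured TCP pose, the force, the opening and the grip force at its end, in the units of the state.
- manip.observe(): the state, without advancing time (a new reading comes with each control period).
- optics.capture(name): name is "scene" or "top"; returns a dict with "pixels" (480x640x3 uint8, red, green, blue), "depth" (480x640 float32, m along the optical axis (not along the pixel's ray), 0 where there is no reading), "intrinsics" (3x3 intrinsics, pixels), "origin" and "orientation" of the camera in the world. Camera axes: x right, y down, z forward; pixel columns grow to the right and rows downward; lengths in m; the calibration is good to about 2 mm. A picture is of the moment at which its call begins.
- manip.close_job(): hands the job in; it is judged then, once.
The state is a dict: "clock": time; "joint_pos": joint angles; "qvel": joint speeds; "joint_efforts": joint torques, N m; "eef_pos": TCP position; "orientation": TCP orientation; "wrist_force": force on the tool from outside, world axes, zero at the start; "ft_torque": the same for the moment, N m; "gripper_width": finger opening in m; "grip_force": force on a finger pad.
Only numpy, scipy, OpenCV 4.12 (cv2) and the standard library are available. Lean on these libraries where they do the work, as an engineer would, in place of code of your own. Each camera call takes 0.05 s, during which the arm holds its last target. There are 200 camera calls.

## Task

The router is off and its cutter is lowered: make the dry run for a stopped groove. Pick up the push stick and, touching the block only with the stick, bring the rosette block flat against the infeed side of the fence, then feed it along past the throat, kept pressed to the fence with a light, steady pressure all the way, and press it home on the lightly clamped stop block without shifting that. Then lay the push stick down flat on the front part of the router table, clear of the block, and leave the other tools alone.

Things in the scene. Friction and masses are not known exactly. Their poses are not given: they have to be found in the camera images.
- router_table: Grey-topped router table fixed on the bench, 400 (x) by 680 (y) by 30 mm. Origin: centre of its underside, on the bench; z up; its top is at z = +30 mm. +x points across it to the fence, +y is the feed direction (infeed half y < 0). The front part is x < 0.
- fence: Plywood fence with dust hood, fixed on the router table, origin and axes as the table's. Its flat face is the upright plane x = +75 mm, 75 mm high, y = -325 to -20 mm (infeed) and +20 to +325 mm (outfeed), with the open throat between, edges bevelled back; behind it a backboard and T-track rise to 96 mm above the top. While feeding, 3 to 10 N of side pressure on it is right.
- stop_face (a point): Point on the stop block's flat face that the block's leading end must meet: 18 mm out from the fence face, 15 mm above the top. The face looks to the table's -y.
- block: Rosette block of pale wood, 66 (x) by 130 (y) by 34 mm high, with a low carved rosette on top (13 mm more), about 0.22 kg, lying on the infeed side of the table some way off the fence. Origin: centre of its underside, z up. Its +x side goes on the fence, its +y end leads to the stop.
- block_lead (a point): Fence side's leading end: the corner of the block at x = +33, y = +65 mm, 10 mm above its underside.
- block_tail (a point): Fence side's trailing end: the corner of the block at x = +33, y = -65 mm, 10 mm above its underside.
- push_stick: Plywood push stick 18 mm thick, 0.13 kg, lying flat on the table's front part. Origin: underside of the straight shank (34 mm wide, x = -70 to +66), where it is gripped across; +x to the nose, z up. The head is 46 mm wide from x = +66; its 90 degree bird's-mouth (V symmetric about x) takes an upright corner: apex x = +90, prong ends x = 109, y = +-19 and x = 101, y = +-27; handle end x = -172 mm.
- stick_mouth (a point): Apex of the push stick's bird's-mouth, at x = +90 mm, half way up its thickness (9 mm). With the stick firmly gripped at its origin (some 90 N), stick and arm together yield roughly 0.2 to 0.3 mm per newton of load at this point; sliding friction of block on table and fence takes about 2 to 5 N of feed.
- stick_heel (a point): Point in the push stick's handle end, at x = -155, y = -10 mm, half way up its thickness.
- mallet: Bystander: turned dark wooden carver's mallet standing on its head on the bench left of the table, 86 mm across, 215 mm high; origin at its foot.
- gouge: Bystander: carving gouge lying on the bench right of the table, 250 mm long, origin between handle and blade.
- spanner: Bystander: flat steel collet spanner, 137 mm long, 6 mm thick, lying on the front left part of the router table; origin in its middle.
- stop: Dark wooden stop block on the outfeed fence: reaches 35 mm out from the fence face, 34 mm long, rises to 108 mm above the top (knob to 128). Origin: in the plane of its face, on the table's x = 0 line at bench level; axes as the table's. Its T-track clamp is only nipped up: press the block home on it with 4 to 8 N; from about 10 N it slides along.
Not all that is in view belongs to the job. Of the things shaped like the block, the wood one is meant.

How it is judged (in metres and radians):
On the way, in this order (a step that is already met when the one before it is completed fails the run):
1. the block lies flat along the infeed fence (both ends within 2 mm), brought there by the push stick, its leading end not yet past the throat's near edge (x of each of block_lead, block_tail in the frame of router_table above 0.073 m and y of block_lead in the frame of router_table below -0.012 m and contact force between push_stick and block above 0.3 N), for 0.1 s.
2. the push stick feeds the block across the throat while it is kept pressed on the fence (over 3 N) (x of each of block_lead, block_tail in the frame of router_table above 0.073 m and y of block_lead in the frame of router_table above 0 m and contact force between block and fence above 3 N and contact force between push_stick and block above 0.5 N and contact force between push_stick and the fingers above 1 N), for 1.5 s.
3. the push stick presses the block home on the stop (over 4 N), still against the fence (x of each of block_lead, block_tail in the frame of router_table above 0.073 m and contact force between block and stop above 4 N and contact force between push_stick and block above 1 N), for 0.2 s.
At the end, for the whole second after the job is handed in: The block rests with both ends of its fence side within 2 mm of the fence and its leading end within 2 mm of the stop, which has moved less than 2 mm; the released push stick lies flat, at rest, on the router table's top with mouth and heel on its front part (x below 0 there) (x of each of block_lead, block_tail in the frame of router_table above 0.073 m and y of block_lead in the frame of stop_face above -0.002 m and linear speed of each of block, push_stick below 0.01 m/s and distance of stop_face from where it was at the start of the episode below 0.002 m and x of each of stick_mouth, stick_heel in the frame of router_table below 0 m and z of push_stick in the frame of router_table between 0.026 and 0.034 m and angle between push_stick's own z axis and vertical below 0.06 rad and angle between block's own z axis and vertical below 0.05 rad); the robot touches nothing.
It fails at once if the gripper or arm touches the block (it is worked with the push stick only) (contact force between any of the fingers, the arm and block above 0.5 N).
It fails at once if either end of the block's fence side stands more than 3 mm off the fence line once its leading end has passed the near edge of the fence's throat (y of block_lead in the frame of router_table above -0.012 m and x of any of block_lead, block_tail in the frame of router_table below 0.072 m).
It fails at once if the block is pressed on the fence with more than 10 N once its leading end has passed the throat's near edge (before that, more than 25 N) (contact force between block and fence above 25 N or (y of block_lead in the frame of router_table above -0.012 m and contact force between block and fence above 10 N)).
It fails at once if the stop block is shifted by more than 2 mm (distance of stop_face from where it was at the start of the episode above 0.002 m).
It fails at once if the mallet, the gouge or the spanner is moved by more than 15 mm (distance of any of mallet, gouge, spanner from where it was at the start of the episode above 0.015 m).
It also fails if it takes over 72 s, if anything falls off the work surface, if the arm or the gripper's body presses on something with over 40 N, if the wrist force passes 120 N, or if a joint passes its speed limit or range.

## Working session

There is one attempt and no reset: what is moved stays moved. The work goes in short steps, Python scripts to look and compute and a tool call to move; the robot and the scene stay as the last step left them, time stands still between calls to the robot, and variables do not carry over. Pictures are saved under pics/ and viewed, at most 10 in all, crops included, and the job is handed in when it is done.

Besides the shell and the picture viewer there is one more tool, called after "Emit:" as name(argument=value, ...), one argument or row to a line, values as JSON. step_arm: Moves the arm, as the interface text tells. Its arguments: {"type":"object","properties":{"motion":{"type":"array"},"newtons":{"type":"number"}},"required":["motion"]}

```bash
ls; mkdir -p pics; python3 - <<'E'
from station import manip, optics
import cv2, numpy as np
print(manip.observe())
for n in("scene","top"):
    c=optics.capture(n); cv2.imwrite(f"pics/{n}0.png",c["pixels"][...,::-1]); np.savez(f"{n}0.npz",**c)
    print(n,c["intrinsics"],c["origin"],c["orientation"])
E
```

```text
pics
{'clock': 0.0, 'joint_pos': array([ 6.63494770e+01,  1.64552080e+01,  9.04228054e+01,  2.72050982e-03,
        7.32609209e+01, -8.59481357e+00]), 'qvel': array([ 0.00370753,  0.06918155,  0.0394911 ,  0.06282717, -0.16186328,
       -0.03552758]), 'joint_efforts': array([-1.76930776e-04, -4.05972362e+01, -2.92630255e+01, -1.38582109e-04,
        5.61652952e-03, -1.23712206e-05]), 'eef_pos': array([0.17505735, 0.65127723, 0.25492659]), 'orientation': array([[-9.65669943e-01,  2.59770151e-01, -1.01439952e-03],
       [ 2.59771812e-01,  9.65667517e-01, -2.20295235e-03],
       [ 4.07311404e-04, -2.39083727e-03, -9.99997059e-01]]), 'wrist_force': array([ 0.3874339 , -0.40711164,  0.16117276]), 'ft_torque': array([-0.02305535,  0.06195249, -0.05593267]), 'grip_force': 0.0, 'gripper_width': 0.08512626519484104}
scene [[522.76362625   0.         318.52811432]
 [  0.         522.76362625 239.27982269]
 [  0.           0.           1.        ]] [0.98499834 0.54116878 1.25284956] [[-0.6927957   0.61316662 -0.37955344]
 [ 0.7211313   0.58765112 -0.36692753]
 [-0.00194271 -0.52791368 -0.84929581]]
top [[494.05461506   0.         310.57443982]
 [  0.         494.05461506 235.63027844]
 [  0.           0.           1.        ]] [0.19041215 0.01583093 1.34090148] [[ 0.04107962 -0.97853322  0.20195347]
 [-0.99914739 -0.03939843  0.0123391 ]
 [-0.00411757 -0.20228817 -0.97931739]]
```

View pics/scene0.png

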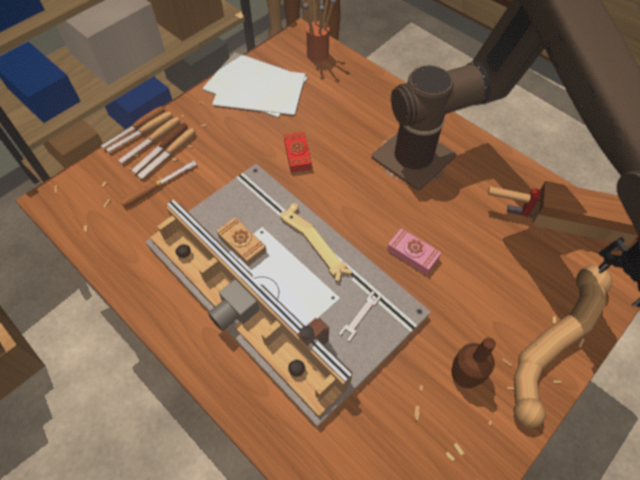

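View pics/top0.png

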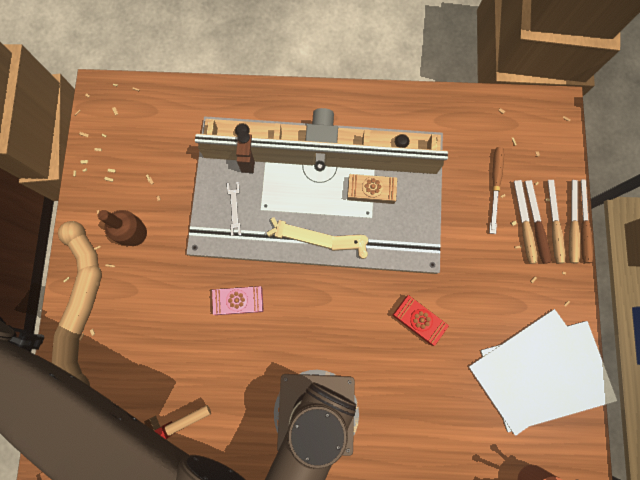

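The scene shows the table with the fence at the far side. In the top view, the block is near (372,188), the stick runs from (272,228) to (365,250), the stop is at (244,155) and the spanner is at (234,208).

```bash
cat > h.py <<'E'
import numpy as np, cv2
def load(n): return dict(np.load(n))
def ray(c,u,v,z):
    uv=np.atleast_2d(np.column_stack([np.ravel(u),np.ravel(v)])).astype(float)
    d=np.column_stack([uv,np.ones(len(uv))])@np.linalg.inv(c["intrinsics"]).T@c["orientation"].T
    return c["origin"]+d*((z-c["origin"][2])/d[:,2])[:,None]
def cloud(c):
    v,u=np.mgrid[:480,:640]; D=c["depth"]
    p=np.stack([u*D,v*D,D],-1)@np.linalg.inv(c["intrinsics"]).T
    return p@c["orientation"].T+c["origin"]
E
python3 - <<'E'
from h import *
c=load("top0.npz"); P=cloud(c); im=c["pixels"]
for u,v in[(330,240),(318,190),(390,180),(400,230),(220,200),(300,300),(234,210),(440,200),(244,160)]: print(u,v,P[v,u].round(4),im[v,u],cv2.cvtColor(im,cv2.COLOR_RGB2HSV)[v,u])
big=cv2.resize(im[100:285,180:460],None,fx=2.85,fy=2.85,interpolation=cv2.INTER_CUBIC)
cv2.imwrite("pics/crop1.png",big[...,::-1])
E
```

```text
330 240 [ 0.4464 -0.02    0.0522] [231 226 162] [ 28  76 231]
318 190 [0.5891 0.0171 0.0334] [231 235 225] [ 42  11 235]
390 180 [ 0.6158 -0.1762  0.0634] [179 123  81] [ 13 140 179]
400 230 [ 0.4849 -0.2086  0.0353] [167 160 149] [ 18  27 167]
220 200 [0.5518 0.2863 0.0263] [165 158 147] [ 18  28 165]
300 300 [ 0.2887  0.054  -0.0026] [200 128  82] [ 12 150 200]
234 210 [0.523  0.2443 0.0338] [221 214 201] [ 20  23 221]
440 200 [ 0.5751 -0.319   0.0295] [173 166 156] [ 18  25 173]
244 160 [0.6362 0.2128 0.1205] [127  83  60] [ 10 135 127]
```

View pics/crop1.png

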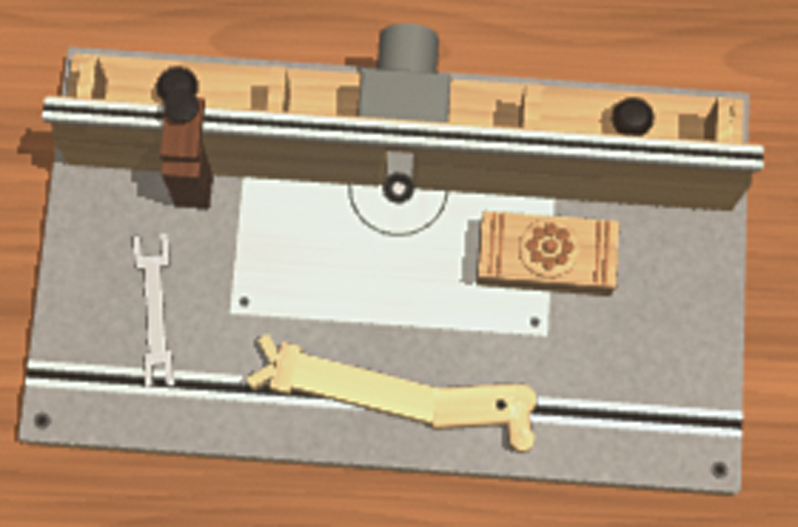

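Mouth end of the stick is at crop (265,372), on the left, and its shank runs to crop (430,400). The handle is to the right and the stop at crop (185,190). Next I measure them.

```bash
python3 - <<'E'
from h import *
for n in("top","scene"):
    c=load(n+"0.npz"); P=cloud(c); hsv=cv2.cvtColor(c["pixels"],cv2.COLOR_RGB2HSV); H,S,V=[hsv[...,i] for i in range(3)]
    X,Y,Z=P[...,0],P[...,1],P[...,2]
    box=(X>.36)&(X<.82)&(abs(Y)<.4)
    # stick
    m=(box&(H>22)&(H<33)&(S>50)&(V>120)&(X<.56)).astype(np.uint8)
    k,l,st,_=cv2.connectedComponentsWithStats(m); i=1+st[1:,4].argmax()
    v,u=np.nonzero(l==i); q=ray(c,u,v,.048)[:,:2]
    print(n,"stick px",len(q),"bbox",q.min(0).round(3),q.max(0).round(3))
    for y0 in np.arange(q[:,1].min(),q[:,1].max(),.012):
        s=q[(q[:,1]>=y0)&(q[:,1]<y0+.012)]
        if len(s): print("   y %.3f x %.4f..%.4f mid %.4f"%(y0+.006,s[:,0].min(),s[:,0].max(),(s[:,0].min()+s[:,0].max())/2))
    # block top
    m=(box&(H>8)&(H<20)&(S>70)&(Z>.05)&(Z<.085)&(Y<-.06)&(Y>-.3)&(X>.54)&(X<.655)).astype(np.uint8)
    k,l,st,_=cv2.connectedComponentsWithStats(m); i=1+st[1:,4].argmax()
    v,u=np.nonzero(l==i); q=ray(c,u,v,.064)[:,:2]
    r=cv2.minAreaRect((q*1000).astype(np.float32)); print("block",r,cv2.boxPoints(r).round(1).tolist())
    if n=="top":
        # front edge of table
        t=(Z>.018)&(Z<.04)&(X>.3)&(X<.45)&(S<60)
        e=[]
        for u in range(195,435,4):
            vv=np.nonzero(t[:,u])[0]
            if len(vv): e.append(ray(c,u,vv.max()+.5,.03)[0])
        e=np.array(e); f=np.polyfit(e[:,1],e[:,0],1); print("front edge x=a*y+b",f,np.std(e[:,0]-np.polyval(f,e[:,1])))
        # left/right edges
        t=(Z>.018)&(Z<.04)&(S<60)
        for side in(0,1):
            e=[]
            for v in range(175,245,4):
                uu=np.nonzero(t[v]&(Y[v]<.42)&(Y[v]>-.42))[0]
                e.append(ray(c,uu.min()-.5 if side==0 else uu.max()+.5,v,.03)[0])
            e=np.array(e); f=np.polyfit(e[:,0],e[:,1],1);print("side y=a*x+b",f,np.median(e[:,1]-np.polyval(f,e[:,0])))
        # fence face
        for lo,hi in((-.28,-.02),(.06,.3)):
            t=(Z>.045)&(Z<.095)&(X>.6)&(X<.72)&(Y>lo)&(Y<hi)&~((Y>.17)&(Y<.27))
            p=P[t]; f=np.polyfit(p[:,1],p[:,0],1);
            for _ in range(3):
                r=p[:,0]-np.polyval(f,p[:,1]); p=p[abs(r-np.median(r))<.006]; f=np.polyfit(p[:,1],p[:,0],1)
            print("face",f,len(p))
    t=box&(H<16)&(S>100)&(V<150)&(Z>.1)&(Z<.2)&(Y>.1)&(Y<.32)
    p=P[t]; print("stop",len(p),np.percentile(p,[2,50,98],axis=0).round(4).tolist() if len(p) else 0)
E
```

```text
top stick px 1080 bbox [ 0.408 -0.119] [0.501 0.138]
   y -0.113 x 0.4076..0.4644 mid 0.4360
   y -0.101 x 0.4128..0.4643 mid 0.4386
   y -0.089 x 0.4335..0.4611 mid 0.4473
   y -0.077 x 0.4330..0.4606 mid 0.4468
   y -0.065 x 0.4299..0.4602 mid 0.4450
   y -0.053 x 0.4293..0.4596 mid 0.4445
   y -0.041 x 0.4289..0.4565 mid 0.4427
   y -0.029 x 0.4284..0.4584 mid 0.4434
   y -0.017 x 0.4283..0.4607 mid 0.4445
   y -0.005 x 0.4302..0.4630 mid 0.4466
   y 0.007 x 0.4325..0.4653 mid 0.4489
   y 0.019 x 0.4348..0.4676 mid 0.4512
   y 0.031 x 0.4370..0.4722 mid 0.4546
   y 0.043 x 0.4393..0.4746 mid 0.4569
   y 0.055 x 0.4442..0.4769 mid 0.4605
   y 0.067 x 0.4462..0.4793 mid 0.4627
   y 0.079 x 0.4489..0.4816 mid 0.4653
   y 0.091 x 0.4509..0.4839 mid 0.4674
   y 0.103 x 0.4558..0.4942 mid 0.4750
   y 0.115 x 0.4526..0.4941 mid 0.4734
   y 0.127 x 0.4823..0.4987 mid 0.4905
   y 0.139 x 0.4931..0.5014 mid 0.4973
block ((592.1407470703125, -127.93287658691406), (130.23306274414062, 70.39070129394531), 87.65632629394531) [[554.2999877929688, -191.60000610351562], [624.5999755859375, -194.39
[... 812 characters left out ...]
x 0.4340..0.4578 mid 0.4459
   y 0.012 x 0.4353..0.4590 mid 0.4471
   y 0.024 x 0.4385..0.4640 mid 0.4512
   y 0.036 x 0.4421..0.4674 mid 0.4548
   y 0.048 x 0.4434..0.4686 mid 0.4560
   y 0.060 x 0.4466..0.4712 mid 0.4589
   y 0.072 x 0.4497..0.4750 mid 0.4623
   y 0.084 x 0.4509..0.4776 mid 0.4643
   y 0.096 x 0.4548..0.4747 mid 0.4648
   y 0.108 x 0.4556..0.4737 mid 0.4646
block ((597.4605712890625, -122.77674865722656), (137.36643981933594, 68.7717514038086), 87.22615051269531) [[559.7999877929688, -189.6999969482422], [628.5, -193.0], [635.0999755859375, -55.79999923706055], [566.4000244140625, -52.5]]
stop 350 [[0.6365, 0.1161, 0.1008], [0.6764, 0.22, 0.1277], [0.7072, 0.2967, 0.1419]]
```

```bash
cat >> h.py <<'E'
T=np.array([.585,.017]); YW=np.radians(-1.92)
R2=np.array([[np.cos(YW),-np.sin(YW)],[np.sin(YW),np.cos(YW)]])
def t2w(x,y): return T+R2@[x,y]
def go(x,y,z,ang):
    """tool-frame move (mm, deg) to world TCP x,y,z with stick x axis (tool x) at world angle ang"""
    from station import manip
    s=manip.observe(); O=s["orientation"]
    d=O.T@(np.array([x,y,z])-s["eef_pos"])*1000
    a=np.degrees(np.arctan2(O[1,0],O[0,0]))
    print("t",round(s["clock"],2),"pos",s["eef_pos"].round(4),"ang",round(a,2),"F",s["wrist_force"].round(2),"j",s["joint_pos"].round(0))
    print("translation",d.round(1),"spin",round((a-ang+180)%360-180,2),"rows",round(np.linalg.norm(d)/41.7,1))
E
```

Emit:
step_arm(
  motion=[
    {"translation": [-282, -184, -30], "spin": 87, "gripper": 85},
    {"translation": [-282, -184, -30], "spin": 87, "gripper": 85},
    {"translation": [-282, -184, -30], "spin": 87, "gripper": 85},
    {"translation": [-282, -184, -30], "spin": 87, "gripper": 85},
    {"translation": [-282, -184, -30], "spin": 87, "gripper": 85},
  ],
)

```text
clock: 0.52
eef_pos: [0.3143, 0.4955, 0.2743]
orientation: [[-0.627, 0.779, -0.001], [0.779, 0.627, -0.001], [-0.0, -0.001, -1.0]]
wrist_force: [-0.5, 0.4, 0.3]
gripper_width: 0.0848
grip_force: 0.0
```

```bash
python3 -c "
from h import *
go(.4545,.033,.2,77.3)"
```

```text
t 0.52 pos [0.3143 0.4955 0.2743] ang 128.82 F [-0.54  0.36  0.31] j [ 48.   5. 102.  -0.  73.   9.]
translation [-448.2 -180.6   74.6] spin 51.52 rows 11.7
```

Emit:
step_arm(
  motion=[
    {"translation": [-448, -181, 75], "spin": 51.5, "gripper": 85},
    {"translation": [-448, -181, 75], "spin": 51.5, "gripper": 85},
    {"translation": [-448, -181, 75], "spin": 51.5, "gripper": 85},
    {"translation": [-448, -181, 75], "spin": 51.5, "gripper": 85},
    {"translation": [-448, -181, 75], "spin": 51.5, "gripper": 85},
  ],
)

```text
clock: 0.93
eef_pos: [0.3741, 0.2985, 0.2421]
orientation: [[-0.052, 0.999, -0.0], [0.999, 0.052, -0.0], [-0.0, -0.0, -1.0]]
wrist_force: [1.2, 0.5, 0.9]
gripper_width: 0.0851
grip_force: 0.0
```

```bash
python3 -c "
from h import *
go(.4545,.033,.12,77.3)"
```

```text
t 0.93 pos [0.3741 0.2985 0.2421] ang 93.0 F [1.17 0.45 0.89] j [ 26.  -8. 118.  -0.  70.  23.]
translation [-269.3   66.4  122.2] spin 15.7 rows 7.3
```

Emit:
step_arm(
  motion=[
    {"translation": [-269, 66, 110], "spin": 15.7, "gripper": 85},
    {"translation": [-269, 66, 110], "spin": 15.7, "gripper": 85},
    {"translation": [-269, 66, 110], "spin": 15.7, "gripper": 85},
    {"translation": [-269, 66, 110], "spin": 15.7, "gripper": 85},
    {"translation": [-269, 66, 110], "spin": 15.7, "gripper": 85},
  ],
)

```text
clock: 1.35
eef_pos: [0.4311, 0.1136, 0.1652]
orientation: [[0.214, 0.977, 0.0], [0.977, -0.214, 0.0], [0.0, 0.0, -1.0]]
wrist_force: [1.2, 0.6, 0.3]
gripper_width: 0.0848
grip_force: 0.0
```

```bash
python3 -c "
from h import *
go(.4545,.033,.12,77.3)"
```

```text
t 1.35 pos [0.4311 0.1136 0.1652] ang 77.62 F [1.17 0.58 0.26] j [  2.  -8. 126.   0.  62.  14.]
translation [-73.7  40.1  45.2] spin 0.32 rows 2.3
```

Emit:
step_arm(
  motion=[
    {"translation": [0, 0, 0], "spin": 0, "gripper": 85},
    {"translation": [0, 0, 0], "spin": 0, "gripper": 85},
  ],
)

```text
clock: 1.52
eef_pos: [0.4308, 0.1136, 0.1647]
orientation: [[0.219, 0.976, -0.003], [0.976, -0.219, 0.0], [-0.001, -0.003, -1.0]]
wrist_force: [0.6, 0.7, 0.9]
gripper_width: 0.0849
grip_force: 0.0
```

```bash
python3 - <<'E'
from h import *
from station import optics
go(.4545,.033,.12,77.3)
for n in("top","scene"):
    c=optics.capture(n); np.savez(n+"1.npz",**c)
    w=c["pixels"]; cv2.imwrite(f"pics/{n}1.png",cv2.resize(w[100:290,180:460] if n=="top" else w[160:430,140:440],None,fx=2.2,fy=2.2,interpolation=cv2.INTER_CUBIC)[...,::-1])
E
```

```text
t 1.52 pos [0.4308 0.1136 0.1647] ang 77.34 F [0.56 0.71 0.87] j [  2.  -8. 126.   0.  62.  14.]
translation [-73.4  40.9  44.6] spin 0.04 rows 2.3
```

View pics/scene1.png

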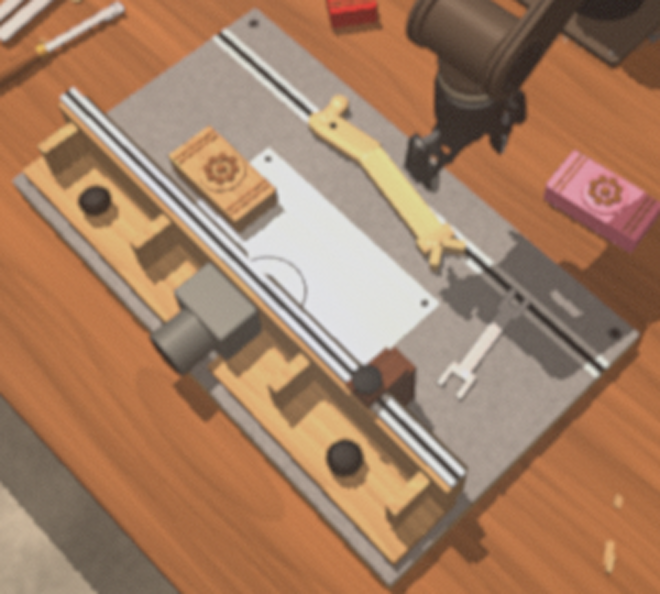

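The scene crop shows the open gripper right of the stick at crop (465,150), with no obstacle around the shank at crop (400,195).

Emit:
step_arm(
  motion=[
    {"translation": [-73, 41, 45], "spin": 0, "gripper": 85},
    {"translation": [-73, 41, 45], "spin": 0, "gripper": 85},
    {"translation": [-73, 41, 45], "spin": 0, "gripper": 85},
    {"translation": [-73, 41, 85], "spin": 0, "gripper": 85},
    {"translation": [-73, 41, 105], "spin": 0, "gripper": 85},
  ],
)

```text
clock: 2.03
eef_pos: [0.4556, 0.0361, 0.0597]
orientation: [[0.214, 0.977, -0.0], [0.977, -0.214, 0.0], [0.0, -0.0, -1.0]]
wrist_force: [-1.6, 0.2, -1.5]
gripper_width: 0.0849
grip_force: 0.0
```

```bash
python3 -c "
from h import *
go(.4545,.033,.059,77.3)"
```

```text
t 2.03 pos [0.4556 0.0361 0.0597] ang 77.66 F [-1.63  0.19 -1.52] j [ -8.   4. 128.   0.  48.   4.]
translation [-3.3 -0.4  0.7] spin 0.36 rows 0.1
```

Emit:
step_arm(
  motion=[
    {"translation": [-2, 0, 0], "spin": 0, "gripper": 30},
    {"translation": [-2, 0, 0], "spin": 0, "gripper": 20},
    {"translation": [-2, 0, 0], "spin": 0, "gripper": 20},
    {"translation": [-2, 0, 0], "spin": 0, "gripper": 20},
    {"translation": [-2, 0, 0], "spin": 0, "gripper": 20},
  ],
  newtons=90,
)

```text
clock: 2.45
eef_pos: [0.4572, 0.0337, 0.0637]
orientation: [[0.214, 0.977, 0.004], [0.977, -0.214, -0.0], [0.0, 0.004, -1.0]]
wrist_force: [1.0, 0.2, 0.4]
gripper_width: 0.0313
grip_force: 89.2
```

Emit:
step_arm(
  motion=[
    {"translation": [0, 0, 0], "spin": 0, "gripper": 20},
    {"translation": [0, 0, 0], "spin": 0, "gripper": 20},
    {"translation": [0, 0, 0], "spin": 0, "gripper": 20},
    {"translation": [0, 0, 0], "spin": 0, "gripper": 20},
  ],
)

```text
clock: 2.78
eef_pos: [0.4572, 0.0336, 0.0637]
orientation: [[0.214, 0.977, 0.004], [0.977, -0.214, 0.0], [0.001, 0.004, -1.0]]
wrist_force: [-1.2, 1.6, 6.8]
gripper_width: 0.0311
grip_force: 90.0
```

Emit:
step_arm(
  motion=[
    {"translation": [0, 0, -30], "spin": 0, "gripper": 20},
    {"translation": [0, 0, -30], "spin": 0, "gripper": 20},
    {"translation": [0, 0, -30], "spin": 0, "gripper": 20},
    {"translation": [0, 0, -30], "spin": 0, "gripper": 20},
  ],
)

```text
clock: 3.12
eef_pos: [0.4553, 0.0335, 0.0913]
orientation: [[0.214, 0.977, 0.001], [0.977, -0.214, -0.0], [0.0, 0.001, -1.0]]
wrist_force: [-1.0, -0.2, -2.1]
gripper_width: 0.0315
grip_force: 89.9
```

```bash
cat > look.py <<'E'
import sys
from h import *
from station import optics, manip
tag=sys.argv[1]; z=float(sys.argv[2])
c=optics.capture("top"); np.savez("top%s.npz"%tag,**c); w=c["pixels"]
cv2.imwrite(f"pics/top{tag}.png",cv2.resize(w[100:290,180:460],None,fx=2.8,fy=2.8,interpolation=cv2.INTER_CUBIC)[...,::-1])
P=cloud(c); s=manip.observe(); o=s["eef_pos"]; a=np.arctan2(*s["orientation"][1::-1,0])
hsv=cv2.cvtColor(w,cv2.COLOR_RGB2HSV); H,S,V=[hsv[...,i] for i in range(3)]
m=(P[...,0]>.36)&(P[...,0]<.66)&(abs(P[...,1])<.3)&(H>=22)&(H<33)&(S>45)&(V>120)
v,u=np.nonzero(m); q=ray(c,u,v,z)[:,:2]-o[:2]
r=np.column_stack([q@[np.cos(a),np.sin(a)],q@[-np.sin(a),np.cos(a)]])*1000
D=P[m][:,2]
print("clock",s["clock"],"TCP",o.round(4),"tip z-axis",s["orientation"][:,2].round(4))
for x0 in range(-180,120,12):
    k=(r[:,0]>=x0)&(r[:,0]<x0+12)
    if k.sum()>2: print(x0+6,"y %.1f..%.1f"%(r[k,1].min(),r[k,1].max()),"n",k.sum(),"z %.4f"%np.median(D[k]))
E
python3 look.py 2 .068; python3 -c "
from h import *
go(.4545,.033,.09,77.3)"
```

```text
clock 3.1667 TCP [0.4548 0.0335 0.0906] tip z-axis [-6.e-04  1.e-04 -1.e+00]
-162 y 5.7..11.5 n 4 z 0.0748
-150 y -173.3..16.0 n 67 z 0.0750
-138 y -152.9..10.3 n 74 z 0.0760
-126 y -37.1..-3.8 n 48 z 0.0753
-114 y -219.3..-0.5 n 59 z 0.0757
-102 y -198.7..2.2 n 61 z 0.0758
-90 y -27.1..8.1 n 58 z 0.0751
-78 y -213.2..11.4 n 60 z 0.0758
-66 y -21.1..14.7 n 55 z 0.0764
-54 y -17.7..15.4 n 25 z 0.0755
-42 y -206.4..-203.6 n 3 z 0.0332
t 3.17 pos [0.4548 0.0335 0.0906] ang 77.63 F [-0.06  0.56 -0.99] j [ -9.   1. 127.   0.  52.   4.]
translation [-0.5 -0.1  0.6] spin 0.33 rows 0.0
```

View pics/top2.png

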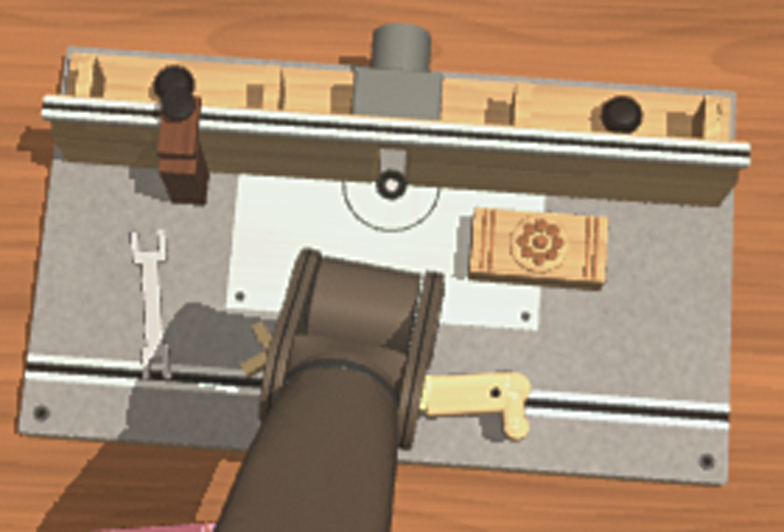

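The top crop shows the stick held under the wrist, handle at crop (490,395) and mouth at (258,350). The block, spanner and stop are undisturbed.

Emit:
step_arm(
  motion=[
    {"translation": [0, 0, -30], "spin": 7, "gripper": 20},
    {"translation": [-30, 10, -30], "spin": 14, "gripper": 20},
    {"translation": [-60, 10, -30], "spin": 21, "gripper": 20},
    {"translation": [-90, 10, -30], "spin": 28, "gripper": 20},
    {"translation": [-120, 10, -30], "spin": 35, "gripper": 20},
  ],
)

```text
clock: 3.58
eef_pos: [0.4383, -0.0867, 0.12]
orientation: [[0.739, 0.673, -0.002], [0.673, -0.739, 0.001], [-0.001, -0.002, -1.0]]
wrist_force: [0.1, 0.6, -0.5]
gripper_width: 0.0313
grip_force: 89.9
```

```bash
python3 -c "
from h import *
go(.4375,-.123,.12,-1.9)"
```

```text
t 3.58 pos [ 0.4383 -0.0867  0.12  ] ang 42.33 F [ 0.15  0.63 -0.52] j [-24.  -3. 128.   0.  56.  23.]
translation [-25.   26.3  -0. ] spin 44.23 rows 0.9
```

Emit:
step_arm(
  motion=[
    {"translation": [-25, 26, 0], "spin": 7, "gripper": 20},
    {"translation": [-25, 26, 0], "spin": 14, "gripper": 20},
    {"translation": [-25, 26, 0], "spin": 21, "gripper": 20},
    {"translation": [-25, 26, 0], "spin": 28, "gripper": 20},
    {"translation": [-25, 26, 0], "spin": 35, "gripper": 20},
  ],
)

```text
clock: 4.0
eef_pos: [0.4376, -0.1221, 0.1196]
orientation: [[0.992, 0.126, -0.002], [0.126, -0.992, 0.001], [-0.002, -0.002, -1.0]]
wrist_force: [-0.4, -0.8, -1.2]
gripper_width: 0.031
grip_force: 89.9
```

Emit:
step_arm(
  motion=[
    {"translation": [0, 0, 0], "spin": 7, "gripper": 20},
    {"translation": [0, 0, 10], "spin": 9.2, "gripper": 20},
    {"translation": [0, 0, 40], "spin": 9.2, "gripper": 20},
    {"translation": [0, 0, 52], "spin": 9.2, "gripper": 20},
    {"translation": [0, 0, 52], "spin": 9.2, "gripper": 20},
  ],
)

```text
clock: 4.42
eef_pos: [0.4357, -0.1207, 0.0651]
orientation: [[1.0, -0.028, -0.007], [-0.028, -1.0, 0.004], [-0.007, -0.004, -1.0]]
wrist_force: [-0.3, -0.6, -0.6]
gripper_width: 0.0309
grip_force: 90.0
```

```bash
python3 -c "
from h import *
go(.4375,-.123,.067,-1.9)"; python3 look.py 3 .052
```

```text
t 4.42 pos [ 0.4357 -0.1207  0.0651] ang -1.59 F [-0.28 -0.56 -0.65] j [-28.   3. 128.  -0.  49.  63.]
translation [ 1.9  2.3 -1.9] spin 0.31 rows 0.1
clock 4.4667 TCP [ 0.4368 -0.1212  0.0667] tip z-axis [-0.0048  0.0026 -1.    ]
```

View pics/top3.png

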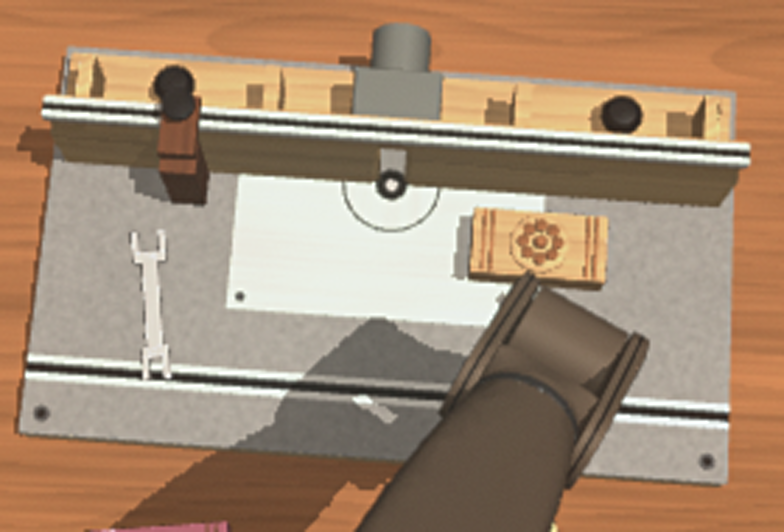

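The nose is hidden under the wrist at crop (550,300), in front of the block's middle. Next, pushing toward the fence.

Emit:
step_arm(
  motion=[
    {"translation": [8, 0, 0], "spin": 0, "gripper": 20},
    {"translation": [15, 0, 0], "spin": 0, "gripper": 20},
    {"translation": [21, 0, 0], "spin": 0, "gripper": 20},
    {"translation": [27, 0, 0], "spin": 0, "gripper": 20},
    {"translation": [33, 0, 0], "spin": 0, "gripper": 20},
  ],
)

```text
clock: 4.88
eef_pos: [0.4724, -0.1231, 0.0695]
orientation: [[1.0, -0.027, 0.0], [-0.027, -1.0, -0.0], [0.0, 0.0, -1.0]]
wrist_force: [-1.2, -0.6, -1.7]
gripper_width: 0.0313
grip_force: 89.9
```

Emit:
step_arm(
  motion=[
    {"translation": [1, 0, 0], "spin": 0, "gripper": 20},
    {"translation": [2, 0, 0], "spin": 0, "gripper": 20},
    {"translation": [3, 0, 0], "spin": 0, "gripper": 20},
    {"translation": [4, 0, 0], "spin": 0, "gripper": 20},
    {"translation": [5, 0, 0], "spin": 0, "gripper": 20},
  ],
)

```text
clock: 5.3
eef_pos: [0.4743, -0.1228, 0.0682]
orientation: [[1.0, -0.027, -0.006], [-0.027, -1.0, 0.001], [-0.006, -0.001, -1.0]]
wrist_force: [-9.4, -1.7, 1.1]
gripper_width: 0.031
grip_force: 90.2
```

```bash
cat > blk.py <<'E'
from h import *
from station import optics
# block's fence-side visible edges: top plane z=.064, wood colour, both views
for n in("top","scene"):
    c=optics.capture(n); P=cloud(c); hsv=cv2.cvtColor(c["pixels"],cv2.COLOR_RGB2HSV); H,S,V=[hsv[...,i] for i in range(3)]
    q=(P[...,:2]-T)@R2*1000   # table frame
    m=(H>8)&(H<21)&(S>70)&(V>140)&(P[...,2]>.052)&(P[...,2]<.085)&(q[...,0]>-40)&(q[...,0]<85)
    k,l,st,_=cv2.connectedComponentsWithStats(m.astype(np.uint8)); i=1+st[1:,4].argmax()
    v,u=np.nonzero(l==i); r=(ray(c,u,v,.064)[:,:2]-T)@R2*1000
    b=cv2.minAreaRect(r.astype(np.float32)); print(n,len(r),"table-frame box",cv2.boxPoints(b).round(1).tolist(),"min/max",r.min(0).round(1),r.max(0).round(1))
E
python3 blk.py
```

```text
top 989 table-frame box [[9.899999618530273, -209.5], [75.5999984741211, -209.5], [75.80000305175781, -80.30000305175781], [10.100000381469727, -80.19999694824219]] min/max [   9.9 -209.5] [ 75.7 -80.2]
scene 863 table-frame box [[1.600000023841858, -207.39999389648438], [64.19999694824219, -208.10000610351562], [65.69999694824219, -77.19999694824219], [3.0999999046325684, -76.5]] min/max [   2.2 -207.8] [ 64.9 -76.9]
```

Emit:
step_arm(
  motion=[
    {"translation": [0, 0, 0], "spin": 0, "gripper": 20},
    {"translation": [0, 0, 0], "spin": 0, "gripper": 20},
    {"translation": [-20, 0, 0], "spin": 0, "gripper": 20},
    {"translation": [-40, 0, -10], "spin": -7, "gripper": 20},
    {"translation": [-40, 10, -50], "spin": -14, "gripper": 20},
  ],
)

```text
clock: 5.82
eef_pos: [0.4277, -0.1271, 0.1111]
orientation: [[0.975, 0.221, -0.018], [0.221, -0.975, 0.011], [-0.015, -0.014, -1.0]]
wrist_force: [0.5, 0.4, -3.4]
gripper_width: 0.0313
grip_force: 89.9
```

```bash
python3 -c "
from h import *
p=t2w(-.063,-.282); print(p)
go(p[0],p[1],.11,43.1)"
```

```text
[ 0.51258723 -0.26273092]
t 5.82 pos [ 0.4277 -0.1271  0.1111] ang 12.78 F [ 0.51  0.37 -3.41] j [-30.  -2. 127.   0.  56.  48.]
translation [ 52.8 151.1  -1.9] spin -30.32 rows 3.8
```

Emit:
step_arm(
  motion=[
    {"translation": [0, 40, -5], "spin": -7, "gripper": 20},
    {"translation": [10, 78, -5], "spin": -14, "gripper": 20},
    {"translation": [25, 115, -5], "spin": -21, "gripper": 20},
    {"translation": [53, 151, -2], "spin": -28, "gripper": 20},
    {"translation": [53, 151, 0], "spin": -30.3, "gripper": 20},
  ],
)

```text
clock: 6.23
eef_pos: [0.5251, -0.2738, 0.1199]
orientation: [[0.733, 0.68, 0.007], [0.68, -0.733, -0.005], [0.002, 0.009, -1.0]]
wrist_force: [-0.1, 0.3, -0.6]
gripper_width: 0.0315
grip_force: 90.1
```

Emit:
step_arm(
  motion=[
    {"translation": [0, 0, 20], "spin": 0, "gripper": 20},
    {"translation": [0, 0, 40], "spin": 0, "gripper": 20},
    {"translation": [0, 0, 42], "spin": 0, "gripper": 20},
    {"translation": [0, 0, 42], "spin": 0, "gripper": 20},
  ],
)

```text
clock: 6.57
eef_pos: [0.5219, -0.2701, 0.0782]
orientation: [[0.735, 0.678, 0.004], [0.678, -0.735, -0.003], [0.0, 0.005, -1.0]]
wrist_force: [-0.4, -2.6, 2.0]
gripper_width: 0.031
grip_force: 92.1
```

```bash
python3 -c "
from h import *
p=t2w(-.063,-.282)
go(p[0],p[1],.067,43.1)"; python3 blk.py; python3 look.py 4 .052
```

```text
t 6.57 pos [ 0.5219 -0.2701  0.0782] ang 42.68 F [-0.43 -2.56  1.99] j [-37.  17. 110.  -0.  53.  10.]
translation [ -1.9 -11.8  11.1] spin -0.42 rows 0.4
top 991 table-frame box [[9.399999618530273, -80.80000305175781], [11.600000381469727, -210.5], [77.5, -209.3000030517578], [75.30000305175781, -79.69999694824219]] min/max [   9.5 -209.4] [ 75.7 -80.1]
scene 1048 table-frame box [[-49.20000076293945, -287.20001220703125], [32.599998474121094, -311.29998779296875], [98.19999694824219, -88.80000305175781], [16.399999618530273, -64.69999694824219]] min/max [ -40.7 -290.1] [ 64.9 -77. ]
clock 6.7167 TCP [ 0.5216 -0.2692  0.0783] tip z-axis [ 0.0036 -0.0024 -1.    ]
-78 y -17.9..-10.1 n 3 z 0.3656
66 y -21.8..-7.9 n 10 z 0.0765
78 y -31.4..-1.4 n 34 z 0.0764
90 y -31.3..4.8 n 50 z 0.0787
102 y -34.4..9.1 n 36 z 0.0811
114 y -38.3..9.9 n 29 z 0.0824
```

View pics/top4.png

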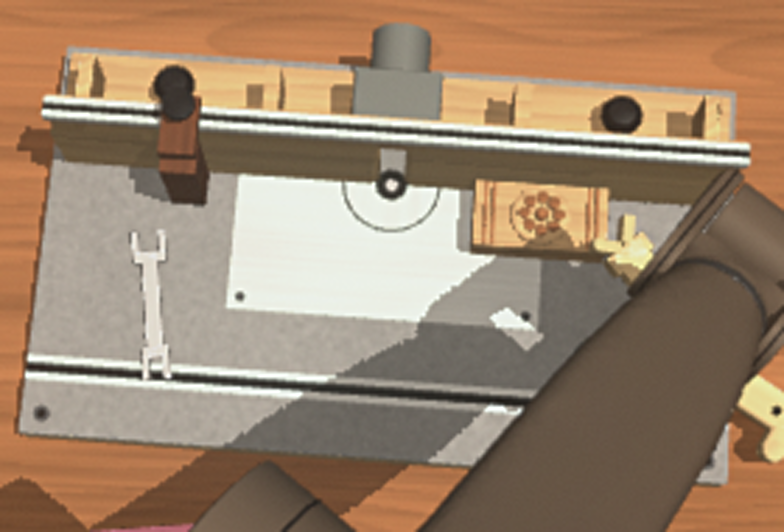

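The nose came down with its left prong on the block's trailing corner, near crop (605,245). I'll lift it, shift it and look again.

Emit:
step_arm(
  motion=[
    {"translation": [0, 0, -40], "spin": 0, "gripper": 20},
    {"translation": [-10, -12, -40], "spin": -0.4, "gripper": 20},
    {"translation": [-10, -12, -40], "spin": -0.4, "gripper": 20},
    {"translation": [-10, -12, -40], "spin": -0.4, "gripper": 20},
  ],
)

```text
clock: 7.05
eef_pos: [0.5042, -0.265, 0.1163]
orientation: [[0.73, 0.683, -0.001], [0.683, -0.73, 0.001], [0.0, -0.002, -1.0]]
wrist_force: [0.5, 0.1, -1.7]
gripper_width: 0.0311
grip_force: 91.8
```

```bash
python3 -c "
from h import *
p=t2w(-.063,-.282)
go(p[0],p[1],.067,43.1)"; python3 look.py 5 .096; python3 -c "
import cv2,numpy as np
w=np.load('top5.npz')['pixels']; cv2.imwrite('pics/c5.png',cv2.resize(w[150:220,340:470],None,fx=6,fy=6,interpolation=cv2.INTER_CUBIC)[...,::-1])"
```

```text
t 7.05 pos [ 0.5042 -0.265   0.1163] ang 43.1 F [ 0.5   0.09 -1.67] j [-38.  12. 111.   0.  57.   9.]
translation [ 7.6  4.1 49.3] spin 0.0 rows 1.2
clock 7.1 TCP [ 0.5043 -0.265   0.1157] tip z-axis [-0.0016  0.0019 -1.    ]
-78 y -15.3..-4.0 n 4 z 0.4037
66 y -19.9..-6.5 n 12 z 0.1134
78 y -29.3..-0.3 n 45 z 0.1123
90 y -29.0..5.6 n 39 z 0.1160
102 y -28.5..10.1 n 39 z 0.1182
114 y -34.1..12.2 n 25 z 0.1183
```

View pics/c5.png

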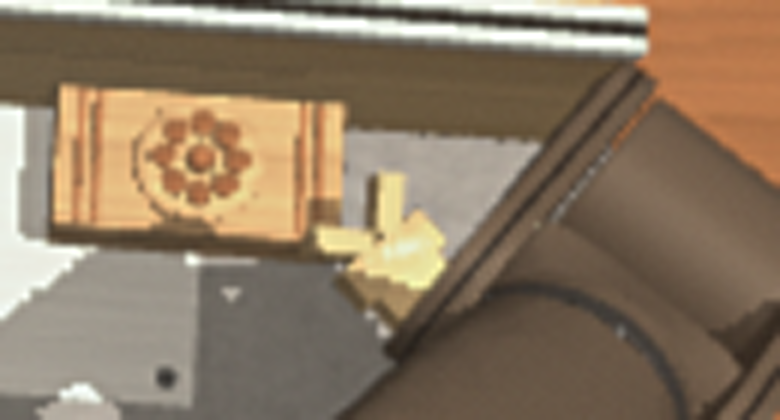

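The crop shows the stick at (390,240) displaced. The depth readings say it pitched nose-up in the grip by about 7°. I'll set it down on clear table and regrip it flat.

```bash
python3 -c "
from h import *
p=t2w(-.08,-.13)
go(p[0],p[1],.12,58.1)"
```

```text
t 7.1 pos [ 0.5043 -0.265   0.1157] ang 43.12 F [-0.67  0.5  -2.51] j [-38.  12. 111.   0.  57.   9.]
translation [ 103.1 -115.4   -4. ] spin -14.98 rows 3.7
```

Emit:
step_arm(
  motion=[
    {"translation": [0, -35, -15], "spin": -5, "gripper": 20},
    {"translation": [30, -65, -15], "spin": -12, "gripper": 20},
    {"translation": [60, -95, -15], "spin": -15, "gripper": 20},
    {"translation": [95, -115, -10], "spin": -15, "gripper": 20},
    {"translation": [103, -115, 0], "spin": -15, "gripper": 20},
  ],
)

```text
clock: 7.52
eef_pos: [0.5014, -0.1063, 0.1162]
orientation: [[0.525, 0.851, -0.001], [0.851, -0.525, 0.003], [0.002, -0.002, -1.0]]
wrist_force: [0.7, -0.3, -0.6]
gripper_width: 0.0309
grip_force: 91.7
```

Emit:
step_arm(
  motion=[
    {"translation": [0, 0, 20], "spin": 0, "gripper": 20},
    {"translation": [0, 0, 30], "spin": 0, "gripper": 20},
    {"translation": [0, 0, 36], "spin": 0, "gripper": 20},
    {"translation": [0, 0, 42], "spin": 0, "gripper": 20},
    {"translation": [0, 0, 48], "spin": 0, "gripper": 20},
  ],
  newtons=20,
)

```text
clock: 7.93
eef_pos: [0.5023, -0.1121, 0.0693]
orientation: [[0.529, 0.849, 0.001], [0.849, -0.529, -0.0], [0.0, 0.001, -1.0]]
wrist_force: [3.3, 2.2, 4.5]
gripper_width: 0.0311
grip_force: 92.6
```

```bash
python3 -c "
from h import *
p=t2w(-.08,-.13)
go(p[0],p[1],.064,58.1)"
```

```text
t 7.93 pos [ 0.5023 -0.1121  0.0693] ang 58.09 F [3.25 2.24 4.5 ] j [-24.  10. 120.   0.  50.   8.]
translation [ 0.8 -2.3  5.2] spin -0.01 rows 0.1
```

Emit:
step_arm(
  motion=[
    {"translation": [0, 0, 1], "spin": 0, "gripper": 40},
    {"translation": [0, 0, 1], "spin": 0, "gripper": 50},
    {"translation": [0, 0, 2], "spin": 0, "gripper": 55},
    {"translation": [0, 0, 3], "spin": 0, "gripper": 55},
    {"translation": [0, 0, 4], "spin": 0, "gripper": 55},
  ],
)

```text
clock: 8.35
eef_pos: [0.5016, -0.1121, 0.0651]
orientation: [[0.529, 0.849, 0.0], [0.849, -0.529, -0.0], [0.0, 0.0, -1.0]]
wrist_force: [-1.7, 0.3, -1.0]
gripper_width: 0.0548
grip_force: 0.0
```

```bash
python3 look.py 6 .048
```

```text
clock 8.4 TCP [ 0.5014 -0.1119  0.0649] tip z-axis [ 0.e+00 -1.e-04 -1.e+00]
-150 y -37.3..17.4 n 49 z 0.0481
-138 y -38.9..11.3 n 76 z 0.0491
-126 y -38.2..-4.0 n 48 z 0.0490
-114 y -33.9..0.4 n 51 z 0.0479
-102 y -30.2..5.5 n 56 z 0.0485
-90 y -26.5..9.2 n 54 z 0.0485
-78 y -21.3..11.4 n 52 z 0.0484
-66 y -16.1..2.2 n 5 z 0.0489
78 y -23.4..-11.0 n 7 z 0.0487
90 y -22.7..-8.0 n 14 z 0.0480
102 y -24.5..-5.0 n 21 z 0.0481
114 y -25.3..-12.8 n 10 z 0.0475
```

Emit:
step_arm(
  motion=[
    {"translation": [0, 0, 0], "spin": 0, "gripper": 30},
    {"translation": [0, 0, 0], "spin": 0, "gripper": 20},
    {"translation": [0, 0, 0], "spin": 0, "gripper": 20},
    {"translation": [0, 0, 0], "spin": 0, "gripper": 20},
    {"translation": [0, 0, 0], "spin": 0, "gripper": 20},
  ],
  newtons=100,
)

```text
clock: 8.82
eef_pos: [0.502, -0.1119, 0.0657]
orientation: [[0.528, 0.849, 0.001], [0.849, -0.528, -0.001], [-0.0, 0.001, -1.0]]
wrist_force: [-1.3, 0.6, 5.4]
gripper_width: 0.0306
grip_force: 99.6
```

Emit:
step_arm(
  motion=[
    {"translation": [0, 0, 0], "spin": 0, "gripper": 20},
    {"translation": [0, 0, 0], "spin": 0, "gripper": 20},
    {"translation": [0, 0, -5], "spin": 0, "gripper": 20},
    {"translation": [0, 0, -5], "spin": 0, "gripper": 20},
    {"translation": [0, 0, -5], "spin": 0, "gripper": 20},
  ],
)

```text
clock: 9.23
eef_pos: [0.5014, -0.1116, 0.0697]
orientation: [[0.528, 0.849, -0.0], [0.849, -0.528, 0.0], [0.0, -0.0, -1.0]]
wrist_force: [-0.1, -0.4, -1.5]
gripper_width: 0.0306
grip_force: 99.2
```

```bash
python3 look.py 7 .052;python3 -c "
from h import *
p=t2w(-.080,-.295)
go(p[0],p[1],.068,43.1)"
```

```text
clock 9.2833 TCP [ 0.5012 -0.1115  0.0695] tip z-axis [-5.e-04  3.e-04 -1.e+00]
-150 y -36.5..18.0 n 51 z 0.0517
-138 y -38.9..14.2 n 74 z 0.0512
-126 y -37.4..-3.3 n 47 z 0.0518
-114 y -33.1..1.0 n 51 z 0.0517
-102 y -29.4..6.2 n 56 z 0.0512
-90 y -25.7..8.4 n 54 z 0.0515
-78 y -20.6..12.0 n 54 z 0.0526
-66 y -15.4..-3.2 n 5 z 0.0557
78 y -18.8..-11.1 n 4 z 0.0572
90 y -22.8..-9.7 n 16 z 0.0534
102 y -22.3..-6.7 n 19 z 0.0521
114 y -24.6..-14.5 n 9 z 0.0538
t 9.28 pos [ 0.5012 -0.1115  0.0695] ang 58.12 F [-0.02 -0.17 -1.48] j [-24.  10. 120.   0.  50.   8.]
translation [-142.2   81.3    1.5] spin 15.02 rows 3.9
```

Emit:
step_arm(
  motion=[
    {"translation": [-16, -25, 0], "spin": 0, "gripper": 20},
    {"translation": [-50, -5, 0], "spin": 0, "gripper": 20},
    {"translation": [-84, 17, 0], "spin": 0, "gripper": 20},
    {"translation": [-118, 38, 0], "spin": 0, "gripper": 20},
    {"translation": [-150, 58, 0], "spin": 0, "gripper": 20},
  ],
)

```text
clock: 9.7
eef_pos: [0.4712, -0.2712, 0.0698]
orientation: [[0.528, 0.849, 0.0], [0.849, -0.528, -0.0], [-0.0, 0.0, -1.0]]
wrist_force: [1.0, 0.4, -0.8]
gripper_width: 0.0304
grip_force: 99.5
```

```bash
python3 -c "
from h import *
p=t2w(-.080,-.295)
go(p[0],p[1],.068,43.1)"
```

```text
t 9.7 pos [ 0.4712 -0.2712  0.0698] ang 58.15 F [ 1.03  0.36 -0.8 ] j [-41.  13. 116.   0.  51.  -9.]
translation [ 9.3 22.5  1.8] spin 15.05 rows 0.6
```

Emit:
step_arm(
  motion=[
    {"translation": [0, 18, 0], "spin": 7, "gripper": 20},
    {"translation": [9, 22, 1], "spin": 14, "gripper": 20},
    {"translation": [9, 22, 1], "spin": 15, "gripper": 20},
    {"translation": [9, 22, 1], "spin": 15, "gripper": 20},
    {"translation": [9, 22, 1], "spin": 15, "gripper": 20},
  ],
)

```text
clock: 10.12
eef_pos: [0.4943, -0.2728, 0.0682]
orientation: [[0.728, 0.686, -0.002], [0.686, -0.728, 0.001], [-0.0, -0.002, -1.0]]
wrist_force: [-0.3, -0.8, -1.0]
gripper_width: 0.0304
grip_force: 99.6
```

```bash
python3 look.py 8 .052; python3 blk.py; python3 -c "
from h import *
p=t2w(.009-.064,-.210-.064)
go(p[0],p[1],.068,43.1)
import cv2
w=np.load('top8.npz')['pixels']; cv2.imwrite('pics/c8.png',cv2.resize(w[150:220,340:470],None,fx=6,fy=6,interpolation=cv2.INTER_CUBIC)[...,::-1])"
```

```text
clock 10.1667 TCP [ 0.4943 -0.2728  0.0684] tip z-axis [-1.3e-03  9.0e-04 -1.0e+00]
66 y -15.6..0.3 n 16 z 0.0521
78 y -21.1..6.7 n 41 z 0.0512
90 y -21.0..12.8 n 34 z 0.0515
102 y -22.3..21.3 n 36 z 0.0511
114 y -24.2..21.5 n 13 z 0.0523
top 1086 table-frame box [[9.5, -80.19999694824219], [10.0, -209.6999969482422], [76.0, -209.39999389648438], [75.5, -80.0]] min/max [   9.5 -209.4] [ 75.7 -80.1]
scene 846 table-frame box [[10.399999618530273, -77.0999984741211], [10.899999618530273, -207.89999389648438], [65.0999984741211, -207.6999969482422], [64.5999984741211, -76.9000015258789]] min/max [  10.6 -207.8] [ 64.9 -77. ]
t 10.27 pos [ 0.4946 -0.273   0.0687] ang 43.24 F [ 0.53 -0.98 -1.33] j [-39.  16. 113.  -0.  51.   8.]
translation [31.5  4.9  0.7] spin 0.14 rows 0.8
```

View pics/c8.png

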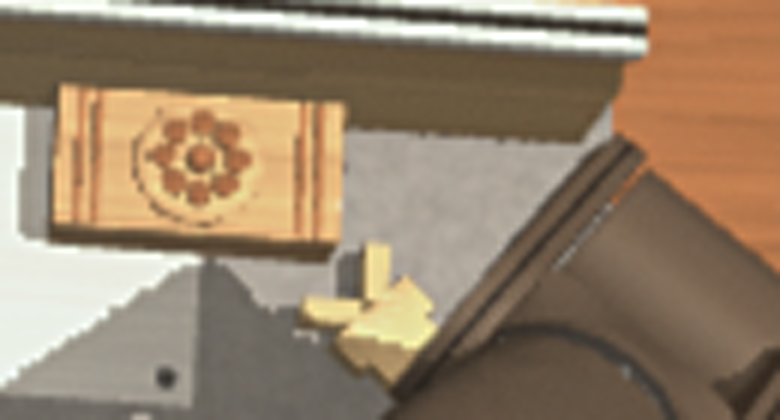

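The crop shows the mouth, apex near (362,310), facing the block's trailing corner at (335,262), with the stick flat and square on to it. Seating it now.

Emit:
step_arm(
  motion=[
    {"translation": [10, 2, 0], "spin": 0, "gripper": 20},
    {"translation": [19, 4, 0], "spin": 0, "gripper": 20},
    {"translation": [24, 4, 0], "spin": 0, "gripper": 20},
    {"translation": [26, 4, 0], "spin": 0, "gripper": 20},
    {"translation": [28, 4, 0], "spin": 0, "gripper": 20},
  ],
)

```text
clock: 10.68
eef_pos: [0.5167, -0.2593, 0.0691]
orientation: [[0.727, 0.687, -0.007], [0.687, -0.727, -0.005], [-0.008, -0.001, -1.0]]
wrist_force: [-12.6, -11.1, 1.2]
gripper_width: 0.0307
grip_force: 99.9
```

Emit:
step_arm(
  motion=[
    {"translation": [0.7, 0, 0], "spin": 0, "gripper": 20},
    {"translation": [1.4, 0, 0], "spin": 0, "gripper": 20},
    {"translation": [2.1, 0, 0], "spin": 0, "gripper": 20},
    {"translation": [2.8, 0, 0], "spin": 0, "gripper": 20},
  ],
)

```text
clock: 11.02
eef_pos: [0.5168, -0.2591, 0.069]
orientation: [[0.727, 0.687, -0.01], [0.687, -0.727, -0.007], [-0.012, -0.002, -1.0]]
wrist_force: [-15.4, -14.8, 1.7]
gripper_width: 0.0306
grip_force: 100.0
```

```bash
python3 blk.py; python3 look.py 9 .052; python3 -c "
from h import *
p=t2w(.009-.064,-.210-.064)
go(p[0],p[1],.068,43.1)"
```

```text
top 1043 table-frame box [[9.899999618530273, -209.39999389648438], [75.5999984741211, -209.39999389648438], [75.80000305175781, -79.4000015258789], [10.100000381469727, -79.30000305175781]] min/max [   9.9 -209.4] [ 75.7 -79.4]
scene 898 table-frame box [[-37.70000076293945, -241.1999969482422], [45.0, -266.70001220703125], [99.69999694824219, -88.5], [17.100000381469727, -63.099998474121094]] min/max [ -34.7 -242.7] [ 64.9 -76.5]
clock 11.1667 TCP [ 0.5168 -0.2591  0.0689] tip z-axis [-0.0102 -0.0066 -0.9999]
66 y -11.3..-1.4 n 4 z 0.2151
78 y -21.1..6.9 n 39 z 0.0525
90 y -20.9..11.1 n 29 z 0.0521
102 y -22.3..21.5 n 37 z 0.0516
114 y -24.2..21.7 n 10 z 0.0529
t 11.17 pos [ 0.5168 -0.2591  0.0689] ang 43.36 F [-14.19 -12.92   1.6 ] j [-36.  17. 111.  -1.  52.  11.]
translation [ 5.8 -0.2  0.9] spin 0.26 rows 0.1
```

Emit:
step_arm(
  motion=[
    {"translation": [-0.7, -0.7, 0], "spin": 0, "gripper": 20},
    {"translation": [-1.4, -1.4, 0], "spin": 0, "gripper": 20},
    {"translation": [-1.4, -1.4, 0], "spin": 0, "gripper": 20},
    {"translation": [-1.4, -1.4, 0], "spin": 0, "gripper": 20},
  ],
)

```text
clock: 11.5
eef_pos: [0.5166, -0.2577, 0.0692]
orientation: [[0.728, 0.685, -0.005], [0.685, -0.728, -0.005], [-0.007, -0.0, -1.0]]
wrist_force: [-8.8, -8.5, 1.5]
gripper_width: 0.0304
grip_force: 99.8
```

Emit:
step_arm(
  motion=[
    {"translation": [0.4, -0.4, 0], "spin": 0, "gripper": 20},
    {"translation": [0.7, -0.7, 0], "spin": 0, "gripper": 20},
    {"translation": [1.1, -1.1, 0], "spin": 0, "gripper": 20},
    {"translation": [1.4, -1.4, 0], "spin": 0, "gripper": 20},
  ],
)

```text
clock: 11.83
eef_pos: [0.5166, -0.2557, 0.0691]
orientation: [[0.728, 0.685, -0.005], [0.685, -0.728, -0.005], [-0.007, -0.0, -1.0]]
wrist_force: [-9.1, -7.7, 0.6]
gripper_width: 0.0307
grip_force: 99.8
```

```bash
python3 blk.py; python3 -c "
from h import *
p=t2w(.009-.064,-.210-.064)
go(p[0],p[1],.068,43.1)"
```

```text
top 1052 table-frame box [[9.699999809265137, -206.39999389648438], [75.5999984741211, -206.5], [75.80000305175781, -76.19999694824219], [9.899999618530273, -76.19999694824219]] min/max [   9.8 -206.4] [ 75.7 -76.2]
scene 858 table-frame box [[-1.2000000476837158, -225.6999969482422], [64.0, -226.5], [65.69999694824219, -73.30000305175781], [0.6000000238418579, -72.5999984741211]] min/max [  -0.8 -225.9] [ 64.9 -72.9]
t 11.93 pos [ 0.5167 -0.2556  0.0691] ang 43.28 F [-8.17 -7.64  1.72] j [-36.  17. 111.  -0.  52.  11.]
translation [3.5 2.4 1.1] spin 0.18 rows 0.1
```

Emit:
step_arm(
  motion=[
    {"translation": [0.9, -2.0, 0], "spin": 0, "gripper": 20},
    {"translation": [3.0, -4.1, 0], "spin": 0, "gripper": 20},
    {"translation": [5.1, -6.2, 0], "spin": 0, "gripper": 20},
    {"translation": [7.2, -8.3, 0], "spin": 0, "gripper": 20},
    {"translation": [9.4, -10.4, 0], "spin": 0, "gripper": 20},
  ],
)

```text
clock: 12.35
eef_pos: [0.517, -0.241, 0.0692]
orientation: [[0.728, 0.685, -0.004], [0.685, -0.728, -0.004], [-0.005, 0.0, -1.0]]
wrist_force: [-7.2, -6.8, 0.8]
gripper_width: 0.0304
grip_force: 99.8
```

Emit:
step_arm(
  motion=[
    {"translation": [2.1, -2.1, 0], "spin": 0, "gripper": 20},
    {"translation": [4.2, -4.2, 0], "spin": 0, "gripper": 20},
    {"translation": [6.3, -6.3, 0], "spin": 0, "gripper": 20},
    {"translation": [8.4, -8.4, 0], "spin": 0, "gripper": 20},
    {"translation": [10.5, -10.5, 0], "spin": 0, "gripper": 20},
  ],
)

```text
clock: 12.77
eef_pos: [0.5175, -0.2261, 0.0692]
orientation: [[0.728, 0.685, -0.004], [0.685, -0.728, -0.004], [-0.005, 0.0, -1.0]]
wrist_force: [-6.0, -6.5, 1.4]
gripper_width: 0.0304
grip_force: 99.8
```

```bash
python3 blk.py; python3 -c "
from h import *
go(.5,0,.068,43.1)"
```

```text
top 1056 table-frame box [[9.5, -46.400001525878906], [10.0, -176.89999389648438], [75.9000015258789, -176.6999969482422], [75.4000015258789, -46.20000076293945]] min/max [   9.5 -176.9] [ 75.7 -46.4]
scene 877 table-frame box [[1.7999999523162842, -183.5], [64.5, -184.1999969482422], [66.0999984741211, -43.0], [3.4000000953674316, -42.29999923706055]] min/max [   2.1 -183.8] [ 64.9 -42.7]
t 12.87 pos [ 0.5176 -0.2256  0.0691] ang 43.25 F [-5.86 -5.51  0.79] j [-34.  16. 113.  -0.  52.  13.]
translation [ 141.8 -176.4    0.5] spin 0.15 rows 5.4
```

Emit:
step_arm(
  motion=[
    {"translation": [2.8, -2.8, 0], "spin": 0, "gripper": 20},
    {"translation": [5.7, -5.6, 0], "spin": 0, "gripper": 20},
    {"translation": [8.5, -8.4, 0], "spin": 0, "gripper": 20},
    {"translation": [11.4, -11.2, 0], "spin": 0, "gripper": 20},
    {"translation": [14.2, -14.1, 0], "spin": 0, "gripper": 20},
  ],
)

```text
clock: 13.28
eef_pos: [0.5182, -0.2061, 0.0691]
orientation: [[0.728, 0.685, -0.004], [0.685, -0.728, -0.004], [-0.005, -0.0, -1.0]]
wrist_force: [-5.7, -7.2, 1.0]
gripper_width: 0.0308
grip_force: 99.8
```

Emit:
step_arm(
  motion=[
    {"translation": [2.8, -2.8, 0], "spin": 0, "gripper": 20},
    {"translation": [5.7, -5.6, 0], "spin": 0, "gripper": 20},
    {"translation": [8.5, -8.4, 0], "spin": 0, "gripper": 20},
    {"translation": [11.4, -11.2, 0], "spin": 0, "gripper": 20},
    {"translation": [14.2, -14.1, 0], "spin": 0, "gripper": 20},
  ],
)

```text
clock: 13.7
eef_pos: [0.5189, -0.186, 0.0691]
orientation: [[0.728, 0.685, -0.004], [0.685, -0.728, -0.004], [-0.006, -0.0, -1.0]]
wrist_force: [-6.6, -7.6, 0.8]
gripper_width: 0.0304
grip_force: 99.8
```

Emit:
step_arm(
  motion=[
    {"translation": [2.7, -2.9, 0], "spin": 0, "gripper": 20},
    {"translation": [5.5, -5.7, 0], "spin": 0, "gripper": 20},
    {"translation": [8.3, -8.5, 0], "spin": 0, "gripper": 20},
    {"translation": [11.2, -11.3, 0], "spin": 0, "gripper": 20},
    {"translation": [14.0, -14.2, 0], "spin": 0, "gripper": 20},
  ],
)

```text
clock: 14.12
eef_pos: [0.5195, -0.1658, 0.069]
orientation: [[0.728, 0.685, -0.004], [0.685, -0.728, -0.003], [-0.005, -0.0, -1.0]]
wrist_force: [-5.8, -6.0, 1.0]
gripper_width: 0.0303
grip_force: 99.8
```

```bash
python3 blk.py; python3 -c "
from h import *
go(.5,0,.068,43.1)"
```

```text
top 1064 table-frame box [[-5.099999904632568, -120.9000015258789], [75.5, -121.0999984741211], [75.80000305175781, 13.699999809265137], [-4.900000095367432, 13.899999618530273]] min/max [  -5.1 -120.9] [75.7 13.8]
scene 936 table-frame box [[-2.9000000953674316, -116.4000015258789], [63.0, -119.80000305175781], [69.9000015258789, 16.5], [4.0, 19.899999618530273]] min/max [  -2.1 -117.6] [68.3 17.7]
t 14.22 pos [ 0.5196 -0.1651  0.069 ] ang 43.26 F [-4.01 -3.51  0.83] j [-28.  14. 115.  -0.  51.  19.]
translation [  98.9 -133.7    0.7] spin 0.16 rows 4.0
```

Emit:
step_arm(
  motion=[
    {"translation": [3.0, -2.7, 0], "spin": 0, "gripper": 20},
    {"translation": [5.8, -5.5, 0], "spin": 0, "gripper": 20},
    {"translation": [8.6, -8.3, 0], "spin": 0, "gripper": 20},
    {"translation": [11.5, -11.1, 0], "spin": 0, "gripper": 20},
    {"translation": [14.3, -14.0, 0], "spin": 0, "gripper": 20},
  ],
)

```text
clock: 14.63
eef_pos: [0.5202, -0.1459, 0.069]
orientation: [[0.728, 0.685, -0.004], [0.685, -0.728, -0.003], [-0.005, -0.001, -1.0]]
wrist_force: [-5.9, -6.9, 0.9]
gripper_width: 0.0305
grip_force: 99.8
```

Emit:
step_arm(
  motion=[
    {"translation": [2.8, -2.8, 0], "spin": 0, "gripper": 20},
    {"translation": [5.7, -5.6, 0], "spin": 0, "gripper": 20},
    {"translation": [8.5, -8.4, 0], "spin": 0, "gripper": 20},
    {"translation": [11.4, -11.2, 0], "spin": 0, "gripper": 20},
    {"translation": [14.2, -14.1, 0], "spin": 0, "gripper": 20},
  ],
)

```text
clock: 15.05
eef_pos: [0.5209, -0.1258, 0.0689]
orientation: [[0.728, 0.685, -0.004], [0.685, -0.728, -0.003], [-0.005, -0.001, -1.0]]
wrist_force: [-4.9, -7.0, 1.0]
gripper_width: 0.0308
grip_force: 99.8
```

Emit:
step_arm(
  motion=[
    {"translation": [3.0, -2.6, 0], "spin": 0, "gripper": 20},
    {"translation": [5.9, -5.4, 0], "spin": 0, "gripper": 20},
    {"translation": [8.7, -8.2, 0], "spin": 0, "gripper": 20},
    {"translation": [11.6, -11.0, 0], "spin": 0, "gripper": 20},
    {"translation": [14.4, -13.9, 0], "spin": 0, "gripper": 20},
  ],
)

```text
clock: 15.47
eef_pos: [0.5216, -0.1058, 0.0688]
orientation: [[0.728, 0.685, -0.005], [0.685, -0.728, -0.003], [-0.006, -0.001, -1.0]]
wrist_force: [-7.4, -6.3, 1.2]
gripper_width: 0.0307
grip_force: 99.9
```

Emit:
step_arm(
  motion=[
    {"translation": [2.8, -2.8, 0], "spin": 0, "gripper": 20},
    {"translation": [5.7, -5.6, 0], "spin": 0, "gripper": 20},
    {"translation": [8.5, -8.4, 0], "spin": 0, "gripper": 20},
    {"translation": [11.4, -11.2, 0], "spin": 0, "gripper": 20},
    {"translation": [14.2, -14.1, 0], "spin": 0, "gripper": 20},
  ],
)

```text
clock: 15.88
eef_pos: [0.5223, -0.0858, 0.0688]
orientation: [[0.728, 0.685, -0.006], [0.685, -0.728, -0.003], [-0.006, -0.001, -1.0]]
wrist_force: [-6.2, -7.6, 0.4]
gripper_width: 0.0304
grip_force: 99.9
```

```bash
python3 blk.py; python3 - <<'E'
from h import *
from station import optics
go(.5,0,.068,43.1)
c=optics.capture("scene"); np.savez("scene9.npz",**c)
for c in (load("top0.npz"),load("scene9.npz")):
    P=cloud(c); hsv=cv2.cvtColor(c["pixels"],cv2.COLOR_RGB2HSV); q=(P[...,:2]-T)@R2*1000
    m=(hsv[...,0]<15)&(hsv[...,1]>90)&(hsv[...,2]<150)&(P[...,2]>.045)&(P[...,2]<.135)&(q[...,0]>38)&(q[...,0]<76)&(q[...,1]>120)&(q[...,1]<260)
    print(m.sum(),np.percentile(q[m],[2,10,50,90,98],axis=0).round(1).tolist())
E
```

```text
top 1059 table-frame box [[5.5, -36.599998474121094], [75.5, -37.29999923706055], [76.80000305175781, 93.5], [6.800000190734863, 94.19999694824219]] min/max [  5.5 -36.7] [75.8 94.1]
scene 1011 table-frame box [[4.099999904632568, -46.70000076293945], [68.0, -47.20000076293945], [69.0, 97.0999984741211], [5.099999904632568, 97.5999984741211]] min/max [  4.3 -46.8] [68.2 97.5]
t 15.98 pos [ 0.5224 -0.0851  0.0687] ang 43.27 F [-5.02 -5.25  0.82] j [-20.  12. 118.  -0.  51.  27.]
translation [ 42.1 -77.3   0.6] spin 0.17 rows 2.1
220 [[39.4, 183.0], [39.9, 183.4], [45.8, 196.4], [65.9, 212.6], [73.9, 216.3]]
87 [[42.9, 187.1], [44.2, 192.0], [55.8, 217.4], [72.9, 219.0], [75.5, 219.7]]
```

Emit:
step_arm(
  motion=[
    {"translation": [2.8, -2.8, 0], "spin": 0, "gripper": 20},
    {"translation": [5.7, -5.6, 0], "spin": 0, "gripper": 20},
    {"translation": [8.5, -8.4, 0], "spin": 0, "gripper": 20},
    {"translation": [11.4, -11.2, 0], "spin": 0, "gripper": 20},
    {"translation": [14.2, -14.1, 0], "spin": 0, "gripper": 20},
  ],
)

```text
clock: 16.45
eef_pos: [0.523, -0.0657, 0.0687]
orientation: [[0.728, 0.685, -0.006], [0.685, -0.728, -0.003], [-0.006, -0.001, -1.0]]
wrist_force: [-6.5, -8.2, 0.6]
gripper_width: 0.0308
grip_force: 99.9
```

Emit:
step_arm(
  motion=[
    {"translation": [2.8, -2.8, 0], "spin": 0, "gripper": 20},
    {"translation": [5.7, -5.6, 0], "spin": 0, "gripper": 20},
    {"translation": [8.5, -8.4, 0], "spin": 0, "gripper": 20},
    {"translation": [11.4, -11.2, 0], "spin": 0, "gripper": 20},
    {"translation": [14.2, -14.1, 0], "spin": 0, "gripper": 20},
  ],
)

```text
clock: 16.87
eef_pos: [0.5236, -0.0457, 0.0686]
orientation: [[0.728, 0.685, -0.006], [0.685, -0.728, -0.003], [-0.007, -0.002, -1.0]]
wrist_force: [-6.4, -7.0, 1.3]
gripper_width: 0.0303
grip_force: 99.9
```

Emit:
step_arm(
  motion=[
    {"translation": [2.8, -2.8, 0], "spin": 0, "gripper": 20},
    {"translation": [5.7, -5.6, 0], "spin": 0, "gripper": 20},
    {"translation": [8.5, -8.4, 0], "spin": 0, "gripper": 20},
    {"translation": [11.4, -11.2, 0], "spin": 0, "gripper": 20},
    {"translation": [14.2, -14.1, 0], "spin": 0, "gripper": 20},
  ],
)

```text
clock: 17.28
eef_pos: [0.5243, -0.0257, 0.0686]
orientation: [[0.728, 0.685, -0.006], [0.685, -0.728, -0.003], [-0.007, -0.002, -1.0]]
wrist_force: [-6.5, -7.4, 1.6]
gripper_width: 0.0305
grip_force: 99.9
```

Emit:
step_arm(
  motion=[
    {"translation": [2.1, -2.1, 0], "spin": 0, "gripper": 20},
    {"translation": [4.2, -4.2, 0], "spin": 0, "gripper": 20},
    {"translation": [6.4, -6.3, 0], "spin": 0, "gripper": 20},
    {"translation": [8.5, -8.4, 0], "spin": 0, "gripper": 20},
    {"translation": [10.6, -10.5, 0], "spin": 0, "gripper": 20},
  ],
)

```text
clock: 17.7
eef_pos: [0.5248, -0.0108, 0.0685]
orientation: [[0.728, 0.685, -0.006], [0.685, -0.728, -0.003], [-0.007, -0.002, -1.0]]
wrist_force: [-6.0, -7.4, 0.7]
gripper_width: 0.0304
grip_force: 99.9
```

```bash
python3 blk.py; python3 -c "
from h import *
go(.5,0,.068,43.1)"
```

```text
top 1046 table-frame box [[9.399999618530273, 39.0], [75.69999694824219, 38.900001525878906], [75.80000305175781, 169.1999969482422], [9.600000381469727, 169.1999969482422]] min/max [ 9.5 38.9] [ 75.8 169.2]
scene 996 table-frame box [[2.5999999046325684, 35.0], [63.29999923706055, 34.29999923706055], [64.9000015258789, 170.8000030517578], [4.300000190734863, 171.5]] min/max [ 3.  34.8] [ 64.8 171.3]
t 17.8 pos [ 0.5248 -0.0103  0.0685] ang 43.26 F [-5.66 -5.83  1.17] j [-12.  12. 118.  -0.  51.  35.]
translation [-11.  -24.5   0.7] spin 0.16 rows 0.6
```

Emit:
step_arm(
  motion=[
    {"translation": [1.4, -1.4, 0], "spin": 0, "gripper": 20},
    {"translation": [2.8, -2.8, 0], "spin": 0, "gripper": 20},
    {"translation": [4.2, -4.2, 0], "spin": 0, "gripper": 20},
    {"translation": [5.3, -5.2, 0], "spin": 0, "gripper": 20},
    {"translation": [6.4, -6.3, 0], "spin": 0, "gripper": 20},
  ],
)

```text
clock: 18.22
eef_pos: [0.5251, -0.0019, 0.0685]
orientation: [[0.728, 0.685, -0.006], [0.685, -0.728, -0.003], [-0.007, -0.002, -1.0]]
wrist_force: [-5.5, -8.0, 1.7]
gripper_width: 0.0307
grip_force: 99.9
```

Emit:
step_arm(
  motion=[
    {"translation": [0.5, -0.5, 0], "spin": 0, "gripper": 20},
    {"translation": [1.0, -1.0, 0], "spin": 0, "gripper": 20},
    {"translation": [1.4, -1.4, 0], "spin": 0, "gripper": 20},
  ],
)

```text
clock: 18.47
eef_pos: [0.5252, 0.0001, 0.0685]
orientation: [[0.728, 0.685, -0.006], [0.685, -0.728, -0.003], [-0.007, -0.002, -1.0]]
wrist_force: [-6.1, -7.0, 1.5]
gripper_width: 0.0307
grip_force: 99.9
```

Emit:
step_arm(
  motion=[
    {"translation": [0.5, -0.5, 0], "spin": 0, "gripper": 20},
    {"translation": [1.0, -1.0, 0], "spin": 0, "gripper": 20},
    {"translation": [1.4, -1.4, 0], "spin": 0, "gripper": 20},
  ],
)

```text
clock: 18.72
eef_pos: [0.5252, 0.0021, 0.0685]
orientation: [[0.728, 0.685, -0.006], [0.685, -0.728, -0.003], [-0.007, -0.002, -1.0]]
wrist_force: [-6.5, -7.1, 1.8]
gripper_width: 0.0304
grip_force: 99.9
```

Emit:
step_arm(
  motion=[
    {"translation": [0.4, -0.4, 0], "spin": 0, "gripper": 20},
    {"translation": [0.7, -0.7, 0], "spin": 0, "gripper": 20},
  ],
)

```text
clock: 18.88
eef_pos: [0.5252, 0.0031, 0.0685]
orientation: [[0.728, 0.685, -0.006], [0.685, -0.728, -0.003], [-0.007, -0.002, -1.0]]
wrist_force: [-6.3, -7.7, 1.5]
gripper_width: 0.0308
grip_force: 99.9
```

Emit:
step_arm(
  motion=[
    {"translation": [0.4, -0.4, 0], "spin": 0, "gripper": 20},
    {"translation": [0.7, -0.7, 0], "spin": 0, "gripper": 20},
    {"translation": [1.1, -1.1, 0], "spin": 0, "gripper": 20},
  ],
)

```text
clock: 19.13
eef_pos: [0.5251, 0.0036, 0.0685]
orientation: [[0.728, 0.686, -0.007], [0.685, -0.728, -0.006], [-0.009, -0.001, -1.0]]
wrist_force: [-7.7, -12.7, 1.2]
gripper_width: 0.03
grip_force: 100.0
```

```bash
python3 blk.py; python3 -c "
from h import *
go(.5,0,.068,43.1)"
```

```text
top 1031 table-frame box [[9.300000190734863, 183.10000610351562], [9.600000381469727, 53.70000076293945], [75.9000015258789, 53.900001525878906], [75.5, 183.3000030517578]] min/max [ 9.5 53.8] [ 75.9 183.1]
scene 969 table-frame box [[-26.700000762939453, 30.299999237060547], [51.70000076293945, 10.5], [91.30000305175781, 167.6999969482422], [12.899999618530273, 187.5]] min/max [-26.7  30.3] [ 64.8 185.4]
t 19.23 pos [0.5251 0.0036 0.0685] ang 43.27 F [ -7.02 -11.67   1.32] j [-11.  12. 118.  -0.  51.  37.]
translation [-20.8 -14.6   0.7] spin 0.17 rows 0.6
```

Emit:
step_arm(
  motion=[
    {"translation": [-0.1, -0.2, 0], "spin": 0, "gripper": 20},
    {"translation": [-0.1, -0.3, 0], "spin": 0, "gripper": 20},
    {"translation": [-0.1, -0.3, 0], "spin": 0, "gripper": 20},
    {"translation": [-0.1, -0.3, 0], "spin": 0, "gripper": 20},
    {"translation": [-0.1, -0.3, 0], "spin": 0, "gripper": 20},
  ],
)

```text
clock: 19.65
eef_pos: [0.5251, 0.0037, 0.0686]
orientation: [[0.728, 0.685, -0.006], [0.685, -0.728, -0.005], [-0.008, -0.0, -1.0]]
wrist_force: [-5.9, -10.6, 0.9]
gripper_width: 0.0306
grip_force: 99.9
```

Emit:
step_arm(
  motion=[
    {"translation": [0.2, -0.2, 0], "spin": 0, "gripper": 20},
    {"translation": [0.3, -0.4, 0], "spin": 0, "gripper": 20},
    {"translation": [0.3, -0.4, 0], "spin": 0, "gripper": 20},
    {"translation": [0.3, -0.4, 0], "spin": 0, "gripper": 20},
  ],
)

```text
clock: 19.98
eef_pos: [0.525, 0.0038, 0.0686]
orientation: [[0.728, 0.685, -0.006], [0.685, -0.728, -0.006], [-0.009, 0.0, -1.0]]
wrist_force: [-7.7, -13.0, 0.7]
gripper_width: 0.0305
grip_force: 99.9
```

```bash
python3 - <<'E'
from h import *
from station import optics, manip
F=[]
for i in range(4): optics.capture("top"); F.append(manip.observe()["wrist_force"])
print(np.round(F,1))
E
```

```text
[[ -6.9 -12.4   1.7]
 [ -7.2 -12.5   1.4]
 [ -6.9 -12.3   1.4]
 [ -7.1 -12.6   1.2]]
```

Emit:
step_arm(
  motion=[
    {"translation": [0, -0.2, 0], "spin": 0, "gripper": 20},
    {"translation": [0, -0.4, 0], "spin": 0, "gripper": 20},
    {"translation": [0.1, -0.5, 0], "spin": 0, "gripper": 20},
    {"translation": [0.1, -0.5, 0], "spin": 0, "gripper": 20},
    {"translation": [0.1, -0.5, 0], "spin": 0, "gripper": 20},
  ],
)

```text
clock: 20.6
eef_pos: [0.5249, 0.0039, 0.0687]
orientation: [[0.728, 0.685, -0.006], [0.685, -0.728, -0.007], [-0.009, 0.001, -1.0]]
wrist_force: [-7.1, -12.8, 0.5]
gripper_width: 0.0306
grip_force: 99.9
```

```bash
python3 - <<'E'
from h import *
from station import optics, manip
F=[]
for i in range(3): optics.capture("top"); F.append(manip.observe()["wrist_force"])
print(np.round(F,1))
E
python3 blk.py
```

```text
[[ -5.4 -14.2   1. ]
 [ -7.2 -13.8   1.7]
 [ -7.1 -13.6   1. ]]
top 1037 table-frame box [[9.300000190734863, 183.10000610351562], [9.600000381469727, 53.70000076293945], [75.9000015258789, 53.900001525878906], [75.5, 183.3000030517578]] min/max [ 9.5 53.8] [ 75.9 183.1]
scene 946 table-frame box [[-15.0, 58.400001525878906], [60.20000076293945, 42.20000076293945], [88.0, 171.0], [12.699999809265137, 187.1999969482422]] min/max [-14.1  50.6] [ 64.8 185.4]
```

Emit:
step_arm(
  motion=[
    {"translation": [-4, 0, 0], "spin": 0, "gripper": 20},
    {"translation": [-12, 0, 0], "spin": 0, "gripper": 20},
    {"translation": [-30, 0, 0], "spin": 0, "gripper": 20},
    {"translation": [-50, 0, -2], "spin": -4, "gripper": 20},
    {"translation": [-50, 0, -2], "spin": -11, "gripper": 20},
  ],
)

```text
clock: 21.27
eef_pos: [0.4879, -0.028, 0.0705]
orientation: [[0.583, 0.813, -0.002], [0.813, -0.583, 0.0], [-0.001, -0.002, -1.0]]
wrist_force: [0.4, 0.2, -2.3]
gripper_width: 0.0308
grip_force: 99.6
```

```bash
python3 blk.py; python3 -c "
from h import *
p=t2w(-.095,-.045)
go(p[0],p[1],.067,63)"
```

```text
top 1084 table-frame box [[9.600000381469727, 53.0], [75.5, 52.900001525878906], [75.69999694824219, 183.0], [9.800000190734863, 183.10000610351562]] min/max [ 9.7 52.9] [ 75.6 183.1]
scene 884 table-frame box [[10.0, 55.79999923706055], [63.5, 55.099998474121094], [65.0999984741211, 184.89999389648438], [11.600000381469727, 185.60000610351562]] min/max [11.4 55.2] [ 64.8 185.4]
t 21.37 pos [ 0.4896 -0.0274  0.071 ] ang 54.11 F [ 0.51  0.66 -0.29] j [-15.   7. 123.   0.  50.  21.]
translation [ 1.5 -2.4  4. ] spin -8.89 rows 0.1
```

Emit:
step_arm(
  motion=[
    {"translation": [0, 0, 0], "spin": -6, "gripper": 20},
    {"translation": [0, 0, 0], "spin": -10, "gripper": 20},
    {"translation": [0, 0, 3], "spin": -10, "gripper": 20},
    {"translation": [0, 0, 5], "spin": -10, "gripper": 20},
    {"translation": [0, 0, 5.5], "spin": -10, "gripper": 20},
  ],
)

```text
clock: 21.78
eef_pos: [0.4905, -0.0271, 0.0657]
orientation: [[0.439, 0.899, 0.0], [0.899, -0.439, 0.0], [0.0, 0.0, -1.0]]
wrist_force: [-0.9, 1.7, 5.3]
gripper_width: 0.0304
grip_force: 100.3
```

Emit:
step_arm(
  motion=[
    {"translation": [0, 0, 0], "spin": 0, "gripper": 38},
    {"translation": [0, 0, 0], "spin": 0, "gripper": 50},
    {"translation": [0, 0, 0], "spin": 0, "gripper": 70},
    {"translation": [0, 0, 0], "spin": 0, "gripper": 80},
    {"translation": [0, 0, 0], "spin": 0, "gripper": 80},
  ],
)

```text
clock: 22.2
eef_pos: [0.4901, -0.0275, 0.0655]
orientation: [[0.437, 0.9, 0.0], [0.9, -0.437, -0.0], [-0.0, 0.0, -1.0]]
wrist_force: [-0.1, 1.2, 0.7]
gripper_width: 0.0801
grip_force: 0.0
```

Emit:
step_arm(
  motion=[
    {"translation": [0, 0, -15], "spin": 0, "gripper": 80},
    {"translation": [0, 0, -40], "spin": 0, "gripper": 80},
    {"translation": [0, 0, -80], "spin": 0, "gripper": 80},
    {"translation": [0, 0, -120], "spin": 0, "gripper": 80},
    {"translation": [0, 0, -160], "spin": 0, "gripper": 80},
  ],
)

```text
clock: 22.62
eef_pos: [0.4895, -0.0273, 0.2268]
orientation: [[0.437, 0.9, -0.001], [0.9, -0.437, 0.0], [-0.0, -0.001, -1.0]]
wrist_force: [1.0, -0.5, -0.2]
gripper_width: 0.0795
grip_force: 0.0
```

Emit:
step_arm(
  motion=[
    {"translation": [-30, 0, -20], "spin": 0, "gripper": 80},
    {"translation": [-70, 0, -40], "spin": 0, "gripper": 80},
    {"translation": [-105, 0, -40], "spin": 0, "gripper": 80},
    {"translation": [-140, 0, -40], "spin": 0, "gripper": 80},
    {"translation": [-140, 0, -40], "spin": 0, "gripper": 80},
  ],
)

```text
clock: 23.03
eef_pos: [0.4272, -0.1577, 0.2663]
orientation: [[0.442, 0.897, 0.001], [0.897, -0.442, -0.003], [-0.003, 0.002, -1.0]]
wrist_force: [-0.2, -0.3, 0.3]
gripper_width: 0.08
grip_force: 0.0
```

```bash
python3 look.py 10 .048; python3 blk.py; python3 - <<'E'
from h import *
c=load("top10.npz")
P=cloud(c); hsv=cv2.cvtColor(c["pixels"],cv2.COLOR_RGB2HSV); q=(P[...,:2]-T)@R2*1000
m=(hsv[...,0]<15)&(hsv[...,1]>90)&(hsv[...,2]<150)&(P[...,2]>.045)&(P[...,2]<.135)&(q[...,0]>38)&(q[...,0]<76)&(q[...,1]>120)&(q[...,1]<260)
print(m.sum(),np.percentile(q[m],[2,10,50,90,98],axis=0).round(1).tolist())
E
```

```text
clock 23.0833 TCP [ 0.428  -0.1557  0.2659] tip z-axis [ 8.e-04 -8.e-04 -1.e+00]
78 y -14.8..17.1 n 27 z 0.0487
90 y -15.7..18.4 n 57 z 0.0482
102 y -16.6..17.6 n 21 z 0.0486
top 1091 table-frame box [[9.600000381469727, 52.900001525878906], [75.5, 52.900001525878906], [75.69999694824219, 183.0], [9.800000190734863, 183.10000610351562]] min/max [ 9.7 52.9] [ 75.6 183.1]
scene 883 table-frame box [[10.0, 55.79999923706055], [63.5, 55.099998474121094], [65.0999984741211, 184.89999389648438], [11.600000381469727, 185.60000610351562]] min/max [11.4 55.2] [ 64.8 185.4]
236 [[39.2, 182.9], [40.0, 183.4], [42.7, 196.2], [61.1, 212.2], [71.7, 215.8]]
```

View pics/top10.png

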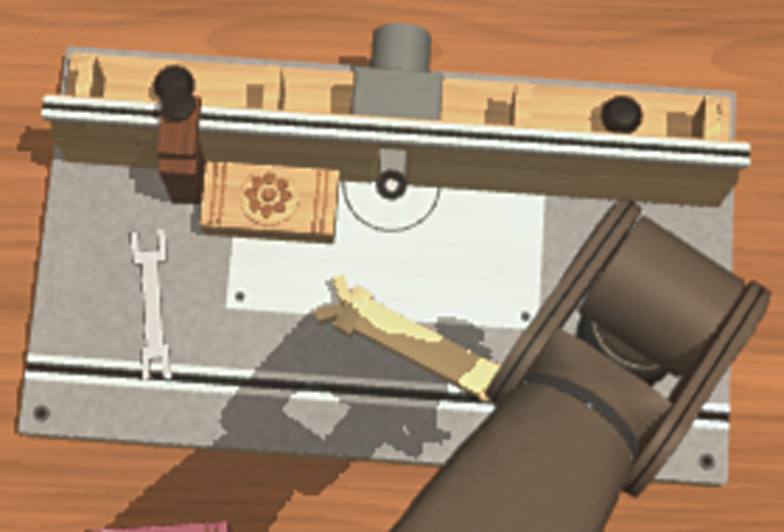

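The block sits against the fence and stop (crop 270,200). The stick lies flat on the front part (crop 340,295 to 490,390), and the spanner and stop are unmoved.

```bash
python3 -c "
from station import manip
print(manip.close_job())"
```

```text
the job is handed in; nothing more can be done
None
```

The job is handed in, with no verdict returned: the block was fed along the fence and pressed onto the stop (about 6 N estimated), the stop shows no shift in the camera views, and the push stick lies flat and released on the table's front part.

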